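# Fill the seed tray and hold it level over the light plate

## Task

Put the two seeds from the stand into the two empty pockets of the white sample tray, one to a pocket, while the tray stands on the bench. Then lift the tray by its blue grip, carry it without tipping the seeds out and finish holding it still and level over the middle of the round light plate, its underside about 10 cm above the plate, for its picture: do not put it down or let go. Leave the bottle, the pot and the blue cap where they are.

Things in the scene. Friction and masses are not known exactly. Their poses are not given: they have to be found in the camera images.
- tray: loose white plastic sample tray, 186 (x) x 132 (y) x 11 mm high, about 0.3 kg, origin at the centre of its underside, z up. Four square pockets (32 x 32 mm, 5 mm deep, with blue floors, the floors 6 mm above the underside) at its corners; an upright blue grip blade in the middle, 40 mm long (along the tray's x), 12 mm thick (along the tray's y), its top 74 mm above the underside
- tray_handle (a point): point in the middle of the tray's grip blade, 62 mm above the tray's underside; to grip the blade close the fingers along the tray's y
- light_plate: round light plate, fixed to the bench, black rim and glowing white disc, 160 mm across, 12 mm high; origin at the centre of its underside, on the bench
- stand: fixed seed stand: green base 56 (x) x 150 (y) x 4 mm with two upright square orange cups, 20 mm wide outside, 14 mm inside, tops 16 mm above the bench, at 45 mm to either side of the origin along the stand's y; a seed sits in each, its centre 29 mm above the bench. Origin at the centre of the underside
- well0 (a point): where the centre of a seed lies when seated in the tray pocket at x +66, y +38 mm of the tray's frame: 21 mm above the tray's underside, 10 mm above its top face (filled at the start)
- well1 (a point): where the centre of a seed lies when seated in the tray pocket at x +66, y -38 mm of the tray's frame: 21 mm above the tray's underside, 10 mm above its top face (empty at the start)
- well2 (a point): where the centre of a seed lies when seated in the tray pocket at x -66, y -38 mm of the tray's frame: 21 mm above the tray's underside, 10 mm above its top face (filled at the start)
- well3 (a point): where the centre of a seed lies when seated in the tray pocket at x -66, y +38 mm of the tray's frame: 21 mm above the tray's underside, 10 mm above its top face (empty at the start)
- seed_a_center (a point): centre of a hard round brown palm seed, a ball 30 mm across, 17 g, in pocket well0 of the tray at the start
- seed_b_center (a point): centre of a hard round brown palm seed, a ball 30 mm across, 17 g, in pocket well2 of the tray at the start
- seed_c_center (a point): centre of a hard round brown palm seed, a ball 30 mm across, 17 g, on the stand's +y cup at the start
- seed_d_center (a point): centre of a hard round brown palm seed, a ball 30 mm across, 17 g, on the stand's -y cup at the start
- bottle: bystander: white squeeze bottle with red label and blue cap, 52 mm across, 110 mm high; origin at the centre of its underside
- pot: bystander: small white pot with orange label, 38 mm across, 55 mm high; origin at the centre of its underside
- cap: bystander: loose blue screw cap, 48 mm across, 13 mm high; origin at the centre of its underside

How it is judged:
On the way, in this order (a step that is already met when the one before it is completed fails the run):
1. all four pockets hold one seed each while the tray stands on the bench, and the fingers have let go (distance between seed_a_center and well0 below 0.01 m and distance between seed_b_center and well2 below 0.01 m and (distance between seed_c_center and well1 below 0.01 m or distance between seed_c_center and well3 below 0.01 m) and (distance between seed_d_center and well1 below 0.01 m or distance between seed_d_center and well3 below 0.01 m) and height (world z) of tray below 0.01 m and contact force between the fingers and anything else below 0.2 N), for 0.2 s.
2. the tray is lifted clear of the bench with the seeds in it (distance between seed_a_center and well0 below 0.01 m and distance between seed_b_center and well2 below 0.01 m and (distance between seed_c_center and well1 below 0.01 m or distance between seed_c_center and well3 below 0.01 m) and (distance between seed_d_center and well1 below 0.01 m or distance between seed_d_center and well3 below 0.01 m) and height (world z) of tray above 0.04 m), for 0.2 s.
At the end, for the whole second after the job is handed in: the fingers hold the tray still, tilted under 0.12 rad, its centre within 30 mm of the light plate's centre from above, underside 80 to 150 mm above the bench, touching no bystander, one seed in each of the four pockets (seed centre within 10 mm of the pocket point) (distance between seed_a_center and well0 below 0.01 m and distance between seed_b_center and well2 below 0.01 m and (distance between seed_c_center and well1 below 0.01 m or distance between seed_c_center and well3 below 0.01 m) and (distance between seed_d_center and well1 below 0.01 m or distance between seed_d_center and well3 below 0.01 m) and horizontal distance between tray and light_plate below 0.03 m and height (world z) of tray between 0.08 and 0.15 m and angle between tray's own z axis and vertical below 0.12 rad and linear speed of tray below 0.03 m/s and contact force between the fingers and tray above 1 N and contact force between tray and bottle below 0.05 N and contact force between tray and pot below 0.05 N and contact force between tray and cap below 0.05 N); the arm keeps its last pose, push and grip.
It fails at once if the tray is tipped more than 0.4 rad (23 degrees) (angle between tray's own z axis and vertical above 0.4 rad).
It fails at once if the bottle is moved by more than 30 mm (distance of bottle from where it was at the start of the episode above 0.03 m).
It fails at once if the pot is moved by more than 30 mm (distance of pot from where it was at the start of the episode above 0.03 m).
It fails at once if the cap is moved by more than 30 mm (distance of cap from where it was at the start of the episode above 0.03 m).
It also fails if it takes over 67 s, if anything falls off the work surface, if the arm or the gripper's body presses on something with over 40 N, if the wrist force passes 120 N, or if a joint passes its speed limit or range.

## Robot

A 7-joint arm with a two-finger parallel gripper is mounted at the origin on the work surface. World frame = base frame: x ahead of the robot, y to its left, z up, the work surface at z = 0. Lengths are in m, angles in rad, forces in N, time in s.
With the tool pointing down it reaches from about 0.425 to 0.925 m from the base axis. Payload 6.8 kg.
Tool frame: the origin (TCP) lies at the very end of the fingers, on their centre line; the grasp point (between the pads) lies 19 mm behind it; z points along the fingers, y is the line along which they close (so a half turn about z gives the same grasp; the last joint's range is limited). The gripper opens to 88 mm and grips with 3 to 60 N. Pads are 20 mm wide; open, the fingers measure 115 mm over their backs; the gripper's body (75 mm by 178 mm) begins 61 mm behind the grasp point.
Start: joints at [1.124, 0.477, 0.022, 1.555, -0.011, 1.109, -0.083], TCP at [0.224, -0.637, 0.223] pointing down, gripper open.
Joint ranges: [-2.96, 2.96], [-0.34, 2.1], [-1.41, 1.46], [0.24, 2.44], [-1.37, 4.51], [0.17, 1.92], [-2.96, 2.96]. Speed limits (rad/s): [2.39, 2.39, 3.14, 3.14, 3.14, 3.14, 3.14].

## Interface

Orientations are given as a unit quaternion [x, y, z, w].
In Python, from cell import bot, vision, workorder gives the robot as it stands (bot), with the cameras (vision) and the job (workorder).
- The arm moves only by the tool send_path, called after "Request:" as name(argument=value, ...) on one line, values as JSON. Schema: {"type":"object","properties":{"segments":{"type":"array","items":{"type":"number"},"minItems":7,"maxItems":140},"grip_n":{"type":"number"},"only":{"type":"string"},"quiet":{"type":"boolean"},"lines":{"type":"string"}},"required":["segments"],"additionalProperties":false}. segments is one flat list of numbers that holds 1 to 20 rows one after another, with no inner brackets; each row has 7 numbers: a rotation vector rx, ry, rz in parts of the range, where 1.0 means 4 rad, then dx, dy, dz in shares of 1 m (1.0 is 1 m), then the finger opening in m; each row is the pose to reach, as a shift and turn from the pose commanded when the call began, along the tool's axes at that moment; what a row does not reach only later rows make up. A row lasts 1/8 s, in which the tool goes at most 0.0625 m and 0.188 rad, less where a joint would pass 70% of its speed; a pose out of reach is approached as far as the arm can. The fingers move at their own pace and stop on an object; grip_n is the grip in N (left out, the last holds). Time passes only in rows, so rows that do not move let the fingers close. The tool returns the time, the measured TCP pose, the force, the opening and the grip force at its end. only (a regular expression) keeps the lines of the reply that match it, lines (a string "A,B") keeps lines A to B, and quiet returns only ok. A shift or turn number past 1, either way, is cut back to 1. Input that does not fit is refused with a message, and nothing moves.
- bot.state(): the state, without advancing time (a new reading comes with each control period).
- vision.snapshot(name): name is "scene" or "side" or "wrist"; returns the picture (480x640x3 uint8, blue, green, red); there is no depth.
- vision.get_calibration(name): a dict with "camera_matrix" (3x3 intrinsics, pixels), "camera_from_world" (4x4, takes a point from world to camera coordinates). Camera axes: x right, y down, z forward; pixel columns grow to the right and rows downward; lengths in m; the calibration is good to about 2 mm. A picture is of the moment at which its call begins: read the wrist's pose just before it. get_calibration takes no time and is no camera call; for the wrist camera it gives the pose at the moment of the call.
- workorder.job_done(): hands the job in; it is judged then, once.
The state is a dict: "time_s": time; "q": joint angles; "dq": joint speeds; "tau": joint torques, N m; "position": TCP position; "eef_rot": TCP orientation; "contact_force": force on the tool from outside, world axes, zero at the start; "moment": the same for the moment, N m; "width": finger opening in m; "finger_force": force on a finger pad.
Only numpy, scipy, OpenCV 4.12 (cv2) and the standard library are available. Lean on these libraries where they do the work, as an engineer would, in place of code of your own. Each camera call takes 0.05 s, during which the arm holds its last target. There are 200 camera calls.

## Working session

There is one attempt and no reset: what is moved stays moved. The work goes in short steps, Python scripts to look and compute and a tool call to move; the robot and the scene stay as the last step left them, time stands still between calls to the robot, and variables do not carry over. Pictures are saved under pics/ and viewed, at most 10 in all, crops included, and the job is handed in when it is done.

```bash
ls; mkdir -p pics
```

Run:
```python
from cell import bot, vision, workorder
import cv2,numpy as np
for n in("scene","side"):
    cv2.imwrite(f"pics/{n}0.png",vision.snapshot(n))
    c=vision.get_calibration(n);print(n,np.round(c["camera_matrix"],1).tolist(),np.round(c["camera_from_world"],3).tolist())
s=bot.state();print(s["time_s"],s["position"],s["eef_rot"],s["width"])
```

```text
cell.py
pics
scene [[610.1, 0.0, 315.9], [0.0, 610.1, 248.8], [0.0, 0.0, 1.0]] [[0.83, 0.558, -0.0, -0.485], [0.428, -0.637, -0.641, -0.21], [-0.358, 0.532, -0.767, 1.37], [0.0, 0.0, 0.0, 1.0]]
side [[503.6, 0.0, 318.4], [0.0, 503.6, 228.5], [0.0, 0.0, 1.0]] [[0.99, -0.142, 0.018, -0.572], [-0.077, -0.631, -0.772, 0.09], [0.121, 0.762, -0.636, 0.953], [0.0, 0.0, 0.0, 1.0]]
0.1 [ 0.22416285 -0.63615837  0.22182831] [ 9.85683758e-01  1.68602947e-01 -1.84008763e-04 -7.36091810e-04] 0.08777364265255935
```

View pics/scene0.png

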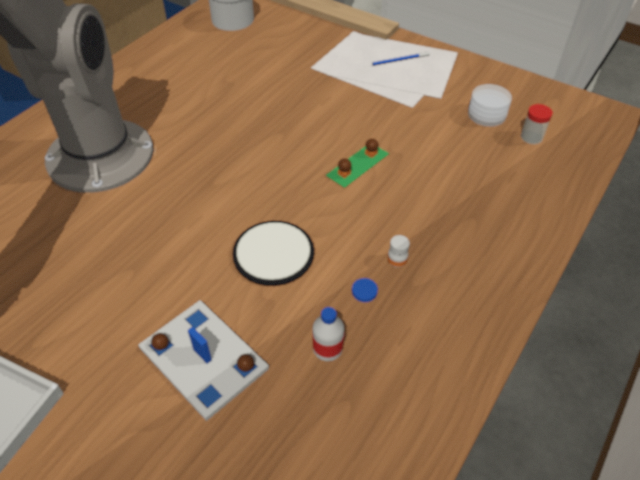

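View pics/side0.png

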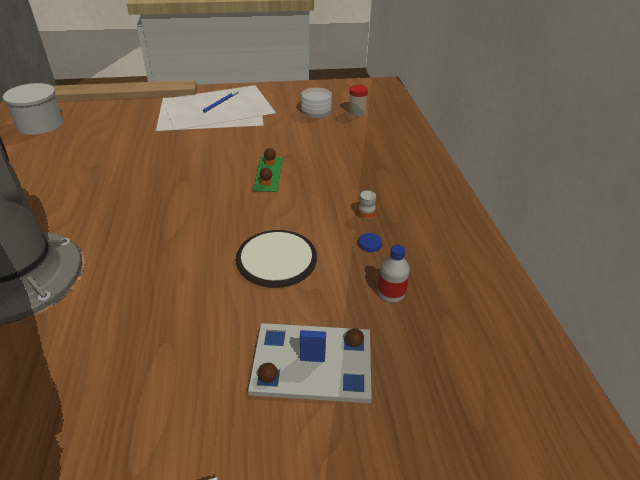

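The scene view shows the tray (corners ~(140,346),(200,301),(267,365),(208,415)), with seeds at (160,342) and (246,363). The stand seeds are at (344,165) and (372,146), the plate at (273,251), the bottle at (328,335), the cap at (365,290) and the pot at (399,249). The side view agrees: tray (251–371, 325–398), stand seeds (266,175) and (270,155), plate (277,257).

Create h.py:
```python
from cell import bot, vision, workorder
import cv2,numpy as np
from scipy.optimize import least_squares
from scipy.spatial.transform import Rotation as R
def cal(n):
    c=vision.get_calibration(n);return np.array(c["camera_matrix"]),np.array(c["camera_from_world"])
def proj(c,P):
    K,T=c;p=np.atleast_2d(P)@T[:3,:3].T+T[:3,3];p=p@K.T;return p[:,:2]/p[:,2:]
def onplane(c,px,z):
    K,T=c;d=T[:3,:3].T@np.linalg.solve(K,[px[0],px[1],1]);o=-T[:3,:3].T@T[:3,3];return o+d*(z-o[2])/d[2]
def tri(obs,x0=(.6,0,.03)):
    return least_squares(lambda X:np.concatenate([proj(c,X)[0]-p for c,p in obs]),x0)
def seed(im,p,r=11):
    x,y=map(int,p);w=im[y-r:y+r+1,x-r:x+r+1].astype(int)
    m=((w[...,2]<105)&(w[...,2]>=w[...,0])&(w[...,0]<60)).astype(np.uint8)
    n,l,s,ce=cv2.connectedComponentsWithStats(m);k=1+np.argmax(s[1:,4]);return s[k,:2]+s[k,2:4]/2-.5+[x-r,y-r],s[k,2:].tolist()
def to_tool(target,s):
    return R.from_quat(s["eef_rot"]).inv().apply(np.array(target)-s["position"])
```

Run:
```python
from h import *
S=cal("scene");D=cal("side");a=cv2.imread("pics/scene0.png");b=cv2.imread("pics/side0.png")
for n,p,q in[("s1",(344,165),(266,175)),("s2",(372,146),(270,155)),("t1",(160,342),(268,373)),("t2",(246,363),(354,338))]:
    u,i=seed(a,p);v,j=seed(b,q);r=tri([(S,u),(D,v)]);print(n,u,i,v,j,r.x.round(4),round(r.cost,2))
for n,p,q,z in[("plate",(273.5,251),(277,257),.012),("bottle top",(329,315),(398,252),.108),("cap",(365,289),(370,241),.013),("pot",(399,242),(368,196),.055),("handle top",(199,338),(313,332),.074)]:
    print(n,onplane(S,p,z).round(3),onplane(D,q,z).round(3))
for p,q in zip([(140,346),(200,301),(267,365),(208,414)],[(251,391),(261,325),(370,327),(371,392)]):print("corner",onplane(S,p,.011).round(3),onplane(D,q,.011).round(3))
```

```text
s1 [344.5 165.5] [14, 12, 123] [264.5 176. ] [16, 21, 194] [0.485  0.2593 0.0188] 0.1
s2 [371.5 145.5] [14, 12, 103] [267.5 156. ] [16, 17, 163] [0.4983 0.3514 0.0166] 0.0
t1 [160. 341.] [17, 15, 169] [267.5 372.5] [20, 20, 305] [ 0.4569 -0.2866  0.0169] 0.0
t2 [245.5 362.5] [16, 16, 196] [354.5 337. ] [18, 19, 268] [ 0.6039 -0.2381  0.0184] 0.03
plate [ 0.496 -0.015  0.012] [ 0.493 -0.021  0.012]
bottle top [ 0.699 -0.133  0.108] [ 0.694 -0.138  0.108]
cap [0.689 0.005 0.013] [0.685 0.003 0.013]
pot [0.7   0.105 0.055] [0.699 0.1   0.055]
handle top [ 0.538 -0.267  0.074] [ 0.53  -0.263  0.074]
corner [ 0.432 -0.311  0.011] [ 0.43  -0.312  0.011]
corner [ 0.455 -0.183  0.011] [ 0.452 -0.187  0.011]
corner [ 0.634 -0.219  0.011] [ 0.636 -0.215  0.011]
corner [ 0.609 -0.341  0.011] [ 0.61  -0.337  0.011]
```

The manual's scale: turns go in shares of 4 rad. Converting my numbers, 0.5 rad is 0.125.

Request:
send_path(segments=[0,0,0.125,0.39,-0.22,0,0.06,0,0,0.125,0.39,-0.22,0,0.06,0,0,0.125,0.39,-0.22,0,0.06,0,0,0.125,0.39,-0.22,0,0.06,0,0,0.125,0.39,-0.22,0,0.06,0,0,0.125,0.39,-0.22,0,0.06,0,0,0.125,0.39,-0.22,0,0.06,0,0,0.125,0.564,-0.8,0.05,0.06,0,0,0.125,0.564,-0.8,0.05,0.06,0,0,0.125,0.564,-0.8,0.05,0.06,0,0,0.125,0.564,-0.8,0.05,0.06,0,0,0.125,0.564,-0.8,0.05,0.06,0,0,0.125,0.564,-0.8,0.05,0.06,0,0,0.125,0.564,-0.8,0.05,0.06,0,0,0.125,0.564,-0.8,0.05,0.06,0,0,0.125,0.564,-0.8,0.05,0.06,0,0,0.125,0.564,-0.8,0.05,0.06,0,0,0.125,0.564,-0.8,0.05,0.06,0,0,0.125,0.564,-0.8,0.05,0.06,0,0,0.125,0.564,-0.8,0.05,0.06])

```text
time_s: 2.6
position: [0.491, 0.3034, 0.1726]
eef_rot: [0.997, -0.082, 0.0, 0.001]
contact_force: [0.1, 0.5, 0.0]
width: 0.0602
finger_force: 0.0
```

Run:
```python
from h import *
s=bot.state();print(s["q"].round(2),s["position"].round(4),R.from_quat(s["eef_rot"]).as_matrix().round(3).tolist())
im=vision.snapshot("wrist");cv2.imwrite("pics/w1.png",im);print(proj(cal("wrist"),[[.485,.259,.029],[.498,.351,.029],[.4915,.305,.004]]))
```

```text
[-0.41  0.39 -0.32  1.83  0.15  0.95 -2.53] [0.491  0.3034 0.1726] [[0.987, -0.163, 0.0], [-0.163, -0.987, -0.001], [0.0, 0.001, -1.0]]
[[365.74119645 231.83089258]
 [264.06012236 234.17544105]
 [314.9512811  227.56138448]]
```

View pics/w1.png

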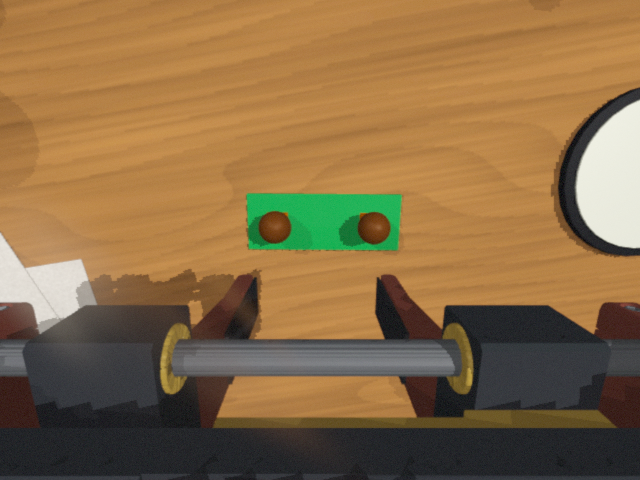

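The wrist view shows the stand seeds at (274,227) and (374,227), on a green base spanning (247–402, 193–250). The tool is almost aligned with it.

Run:
```python
from h import *
W=cal("wrist");im=cv2.imread("pics/w1.png");S=cal("scene");D=cal("side")
s=bot.state()
hsv=cv2.cvtColor(im,cv2.COLOR_BGR2HSV);m=cv2.inRange(hsv,(45,100,60),(80,255,255))
g=cv2.minAreaRect(np.argwhere(m)[:,::-1].astype(np.float32));bx=cv2.boxPoints(g);bw=np.array([onplane(W,p,.004) for p in bx]);print(g,bw.round(4).tolist(),bw.mean(0))
for p in[(274.5,227),(374.,227.5)]:
    X=onplane(W,p,.029);print(X.round(4),proj(S,X),proj(D,X),to_tool(X,s).round(4))
print(proj(W,[s["position"]]))
```

```text
((324.0, 221.0), (56.0, 154.0), 90.0) [[0.5355, 0.3638, 0.004], [0.5114, 0.218, 0.004], [0.4559, 0.2237, 0.004], [0.481, 0.3756, 0.004]] [0.49594395 0.29526626 0.004     ]
[0.503  0.3403 0.029 ] [[371.14372272 144.73680633]] [[269.40651673 153.87718781]] [ 0.0058 -0.0384  0.1436]
[0.4878 0.2511 0.029 ] [[343.77214446 164.88391654]] [[265.50526113 173.91221447]] [0.0053 0.0521 0.1437]
[[316.96398813 294.18196589]]
```

Request:
send_path(segments=[0,0,0,0.005,0.052,0.08,0.06,0,0,0,0.005,0.052,0.08,0.06,0,0,0,0.005,0.052,0.13,0.06,0,0,0,0.005,0.052,0.15,0.06,0,0,0,0.005,0.052,0.15,0.06,0,0,0,0.005,0.052,0.15,0.06,0,0,0,0.005,0.052,0.15,0.02,0,0,0,0.005,0.052,0.15,0.02,0,0,0,0.005,0.052,0.15,0.02,0,0,0,0.005,0.052,0.15,0.02], grip_n=10)

```text
time_s: 3.9
position: [0.4871, 0.2521, 0.0229]
eef_rot: [0.997, -0.081, -0.0, 0.001]
contact_force: [-1.0, -3.1, 5.1]
width: 0.0289
finger_force: 10.0
```

Run:
```python
from h import *
cv2.imwrite("pics/w2.png",vision.snapshot("wrist"));S=cal("scene");b=cv2.imread("pics/scene0.png");D=cal("side");c=cv2.imread("pics/side0.png")
A=np.array([(-93,-66),(-93,66),(93,66),(93,-66)])
obs=[(S,[(140,346),(200,301),(267,365),(208,414)]),(D,[(251,391),(261,325),(370,327),(371,392)])]
def P(v,l):
    r=R.from_euler("z",v[2]);return r.apply(np.array(l))+[v[0],v[1],0]
T=[(x/1e3,y/1e3,.011) for x,y in A]; T2=[(.066,.038,.021),(-.066,-.038,.021)]
f=lambda v:np.concatenate([(proj(S,P(v,T))-obs[0][1]).ravel(),(proj(D,P(v,T))-obs[1][1]).ravel(),(proj(S,P(v,T2))-[(245.5,362.5),(160,341)]).ravel(),(proj(D,P(v,T2))-[(354.5,337.5),(267.5,372.5)]).ravel()])
r=least_squares(f,(.53,-.26,-.17),loss="soft_l1");print(r.x.round(4),f(r.x).round(1),P(r.x,[(.066,-.038,.021),(-.066,.038,.021)]).round(4))
```

```text
[ 0.532  -0.2636 -0.1828] [-1.7 -0.7 -0.9 -1.   2.1 -1.1 -0.6  3.3 -1.1 -0.1  0.1 -2.2 -0.1  0.5
  2.3  4.6 -0.2 -0.9  0.   0.7  0.2 -1.3  2.1 -0.5] [[ 0.59   -0.313   0.021 ]
 [ 0.474  -0.2143  0.021 ]]
```

View pics/w2.png

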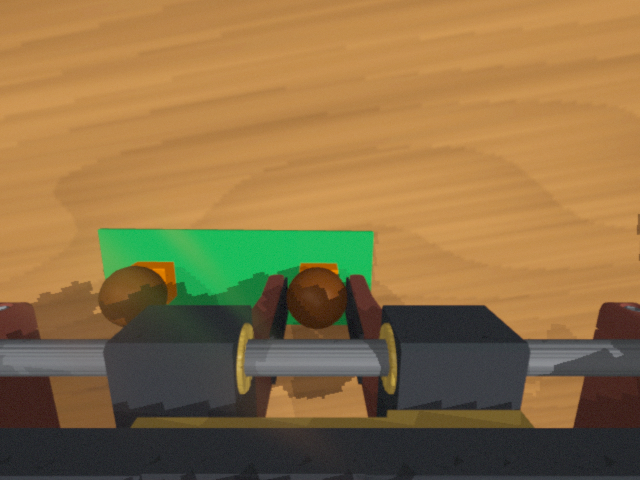

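Seed D is gripped at (316,298), opening 28.9 mm, and the second seed is still on its cup at the left. I'll carry it to a hover above the tray and look again.

Request:
send_path(segments=[0,0,0,0,0,-0.03,0.02,0,0,0,0,0,-0.08,0.02,0,0,0,0.02,0.05,-0.13,0.02,0,0,0,0.063,0.462,-0.13,0.02,0,0,0,0.063,0.462,-0.13,0.02,0,0,0,0.063,0.462,-0.13,0.02,0,0,0,0.063,0.462,-0.13,0.02,0,0,0,0.063,0.462,-0.13,0.02,0,0,0,0.063,0.462,-0.13,0.02,0,0,0,0.063,0.462,-0.13,0.02,0,0,0,0.063,0.462,-0.13,0.02,0,0,0,0.063,0.462,-0.13,0.02,0,0,0,0.063,0.462,-0.13,0.02])

```text
time_s: 5.58
position: [0.4754, -0.2111, 0.1526]
eef_rot: [0.997, -0.079, -0.0, -0.0]
contact_force: [-0.3, 0.6, -0.2]
width: 0.0294
finger_force: 10.0
```

Run:
```python
from h import *
s=bot.state();print(s["q"].round(2),s["position"].round(4),R.from_quat(s["eef_rot"]).as_matrix().round(3).tolist())
im=vision.snapshot("wrist");cv2.imwrite("pics/w3.png",im)
K,T=cal("wrist");np.savez("w3.npz",K=K,T=T)
```

```text
[ 0.41  0.31 -0.13  1.99  0.05  0.85 -1.48] [ 0.4754 -0.2111  0.1526] [[0.987, -0.158, 0.0], [-0.158, -0.987, 0.001], [-0.0, -0.001, -1.0]]
```

View pics/w3.png

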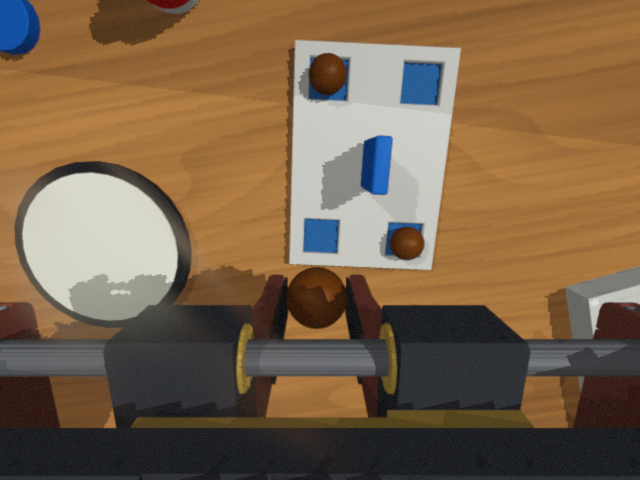

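The wrist view shows the tray with corners (295,40),(460,48),(432,270),(290,264). The empty pockets are at (321,236) and (422,83), filled ones at (328,74) and (406,243), and the plate is centred near (105,243).

Create tray.py:
```python
from h import *
def P(v,l): return R.from_euler("z",v[2]).apply(np.array(l,float)/1e3)+[v[0],v[1],0]
L=[(93,66,11),(93,-66,11),(-93,-66,11),(-93,66,11),(-66,38,11),(66,-38,11),(66,38,21),(-66,-38,21)]
def fit(W,px):
    f=lambda v:(proj(W,P(v,L))-px).ravel()
    r=least_squares(f,(.53,-.26,-.17),loss="soft_l1");return r.x,f(r.x)
```

Run:
```python
from tray import *
z=np.load("w3.npz");W=(z["K"],z["T"]);s=bot.state()
im=cv2.imread("pics/w3.png");hsv=cv2.cvtColor(im,cv2.COLOR_BGR2HSV);m=cv2.inRange(hsv,(100,120,60),(125,255,255))
for x0,y0,x1,y1 in[(296,210,345,262),(390,55,450,112)]:
    b=cv2.boundingRect(m[y0:y1,x0:x1]);print(b[0]+x0+b[2]/2,b[1]+y0+b[3]/2,b)
px=[(295,40),(460,48),(432.5,270),(290,264),(321,236),(421.5,83),(328,74),(407,243)]
v,e=fit(W,px);print(v.round(4),e.round(1))
w=P(v,[(-66,38,21),(66,-38,21)]);print(w.round(4),proj(cal("scene"),w),proj(cal("scene"),P(v,L[:4])).round())
print("shift",to_tool(w[0],s).round(4),to_tool(w[1],s).round(4))
print("seed held",onplane(W,(317,297.5),s["position"][2]+.0064).round(4),proj(W,s["position"]+[0,0,.0064]))
for p in[(15,243),(190,243),(103,162),(105,327)]:print("plate",onplane(W,p,.012).round(4))
```

```text
321.0 236.0 (8, 9, 34, 34)
421.0 83.5 (11, 8, 40, 41)
[ 0.5292 -0.2649 -0.1995] [-0.2  0.   0.4 -0.4 -1.2 -0.6 -0.3 -0.2  0.1  0.7 -0.1 -0.2  0.8  1.9
  0.2 -0.3]
[[ 0.4721 -0.2146  0.021 ]
 [ 0.5864 -0.3153  0.021 ]] [[194.4097335  314.5358972 ]
 [206.85957541 391.56550751]] [[267. 365.]
 [204. 417.]
 [137. 344.]
 [199. 300.]]
shift [-0.0028  0.004   0.1316] [0.126  0.0854 0.1316]
seed held [ 0.4763 -0.2113  0.159 ] [[316.94764361 299.24158153]]
plate [0.5104 0.062  0.012 ]
plate [ 0.4853 -0.0957  0.012 ]
plate [ 0.5669 -0.0397  0.012 ]
plate [0.4163 0.007  0.012 ]
```

Scaled: 0.04 rad is 0.01.

Request:
send_path(segments=[0,0,0.01,-0.003,0.004,0.05,0.02,0,0,0.01,-0.0035,0.004,0.1,0.02,0,0,0.01,-0.0035,0.004,0.12,0.02,0,0,0.01,-0.0035,0.004,0.13,0.02,0,0,0.01,-0.0035,0.004,0.137,0.02,0,0,0.01,-0.0035,0.004,0.137,0.02,0,0,0.01,-0.0035,0.004,0.137,0.02,0,0,0.01,-0.0035,0.004,0.137,0.05,0,0,0.01,-0.0035,0.004,0.137,0.05,0,0,0.01,-0.0035,0.004,0.137,0.05])

```text
time_s: 6.88
position: [0.471, -0.2164, 0.0158]
eef_rot: [0.995, -0.1, 0.0, 0.0]
contact_force: [0.3, -0.3, -0.2]
width: 0.0496
finger_force: 0.0
```

Request:
send_path(segments=[0,0,0,0,0,-0.03,0.06,0,0,0,0,0,-0.09,0.06,0,0,0,0,0,-0.14,0.06,0,0,0,-0.06,-0.02,-0.15,0.06,0,0,0,-0.06,-0.02,-0.15,0.06])

```text
time_s: 7.5
position: [0.4124, -0.1833, 0.1659]
eef_rot: [0.995, -0.1, -0.001, 0.0]
contact_force: [-0.4, 0.4, -0.8]
width: 0.0602
finger_force: 0.0
```

Run:
```python
from tray import *
s=bot.state();im=vision.snapshot("wrist");cv2.imwrite("pics/w4.png",im)
K,T=cal("wrist");np.savez("w4.npz",K=K,T=T);print(s["position"])
```

```text
[ 0.41241374 -0.18325932  0.16594845]
```

View pics/w4.png

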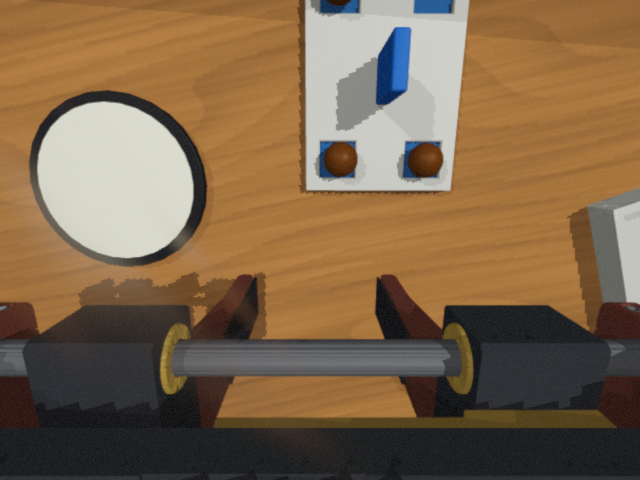

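The seed in pocket 3, at (341,158), sits in its pocket just like the one at (425,159). Next is seed C.

Scaled: -0.04 rad is -0.01.

Request:
send_path(segments=[0,0,-0.01,-0.015,-0.531,0.03,0.06,0,0,-0.01,-0.015,-0.531,0.03,0.06,0,0,-0.01,-0.015,-0.531,0.03,0.06,0,0,-0.01,-0.015,-0.531,0.03,0.06,0,0,-0.01,-0.015,-0.531,0.03,0.06,0,0,-0.01,-0.015,-0.531,0.03,0.06,0,0,-0.01,-0.015,-0.531,0.03,0.06,0,0,-0.01,-0.015,-0.531,0.03,0.06,0,0,-0.01,-0.015,-0.531,0.03,0.06,0,0,-0.01,-0.015,-0.531,0.03,0.06,0,0,-0.01,-0.015,-0.531,0.03,0.06,0,0,-0.01,-0.015,-0.531,0.03,0.06])

```text
time_s: 9.05
position: [0.5082, 0.3367, 0.1355]
eef_rot: [0.997, -0.082, 0.0, 0.001]
contact_force: [0.3, -0.8, 0.0]
width: 0.0597
finger_force: 0.0
```

Run:
```python
from h import *
s=bot.state();im=vision.snapshot("wrist");cv2.imwrite("pics/w5.png",im)
print(s["position"],to_tool([.503,.3403,.0226],s).round(4));W=cal("wrist");p=proj(W,[[.503,.3403,.029]])[0];print(p);w=cv2.inRange(im,(0,0,20),(70,90,150));x,y=p.astype(int)
u=seed(im,p,28);print(u,onplane(W,u[0],.029))
```

```text
[0.50816222 0.33670508 0.135488  ] [-0.0057 -0.0028  0.1129]
[313.52547102 249.79174505]
(array([313.5, 250. ]), [38, 37, 569]) [0.50283033 0.34034933 0.029     ]
```

Request:
send_path(segments=[0,0,0,-0.0055,-0.003,0.04,0.06,0,0,0,-0.0055,-0.003,0.08,0.06,0,0,0,-0.0055,-0.003,0.1,0.06,0,0,0,-0.0055,-0.003,0.1125,0.06,0,0,0,-0.0055,-0.003,0.1125,0.06,0,0,0,-0.0055,-0.003,0.1125,0.06,0,0,0,-0.0055,-0.003,0.1125,0.02,0,0,0,-0.0055,-0.003,0.1125,0.02,0,0,0,-0.0055,-0.003,0.1125,0.02,0,0,0,-0.0055,-0.003,0.1125,0.02,0,0,0,-0.0055,-0.003,0.08,0.02,0,0,0,-0.0055,-0.003,0.03,0.02,0,0,0,-0.0055,-0.003,-0.01,0.02], grip_n=10)

```text
time_s: 10.72
position: [0.5028, 0.343, 0.1475]
eef_rot: [0.997, -0.08, 0.0, -0.001]
contact_force: [-0.2, 0.5, 0.2]
width: 0.0294
finger_force: 10.0
```

Run:
```python
from h import *
s=bot.state();print(s["position"],to_tool([.53,-.22,.16],s).round(4),to_tool([.5864,-.3153,.021],s).round(4))
```

```text
[0.50275851 0.34304538 0.14745979] [ 0.1171  0.5514 -0.0132] [0.188  0.6366 0.1257]
```

Scaled: 0.04 rad is 0.01.

Request:
send_path(segments=[0,0,0.01,0.188,0.636,-0.005,0.02,0,0,0.01,0.188,0.636,-0.005,0.02,0,0,0.01,0.188,0.636,-0.005,0.02,0,0,0.01,0.188,0.636,-0.005,0.02,0,0,0.01,0.188,0.636,-0.005,0.02,0,0,0.01,0.188,0.636,-0.005,0.02,0,0,0.01,0.188,0.636,-0.005,0.02,0,0,0.01,0.188,0.636,-0.005,0.02,0,0,0.01,0.188,0.636,-0.005,0.02,0,0,0.01,0.188,0.636,-0.005,0.02,0,0,0.01,0.188,0.636,-0.005,0.02,0,0,0.01,0.188,0.636,-0.005,0.02,0,0,0.01,0.188,0.636,-0.005,0.02])

```text
time_s: 12.35
position: [0.5864, -0.314, 0.1503]
eef_rot: [0.995, -0.1, -0.0, -0.001]
contact_force: [0.9, 0.3, 0.5]
width: 0.0292
finger_force: 10.0
```

Run:
```python
from tray import *
s=bot.state();im=vision.snapshot("wrist");W=cal("wrist");v=(.5292,-.2649,-.1995)
print(s["position"],to_tool([.5864,-.3153,.0146],s).round(4))
u=seed(im,(316,296),38);print(u,onplane(W,u[0],s["position"][2]+.0064))
# tray check in scene image
sc=vision.snapshot("scene");cv2.imwrite("pics/sc5.png",sc);print(proj(cal("scene"),P(v,L[6:]+[(-66,38,21)])))
for p in proj(cal("scene"),P(v,L[6:]+[(-66,38,21)])):
    print(seed(sc,p))
```

```text
[ 0.58635708 -0.31402784  0.15033855] [0.0003 0.0014 0.1357]
(array([314. , 297.5]), [73, 60, 2342]) [ 0.58764087 -0.31213455  0.15673855]
[[243.20125083 361.93741302]
 [158.56798816 340.8218677 ]
 [194.41179975 314.51053348]]
(array([245.5, 362.5]), [16, 16, 170])
(array([162., 341.]), [15, 19, 123])
(array([194. , 312.5]), [23, 20, 331])
```

Request:
send_path(segments=[0,0,0,0,0.001,0.05,0.02,0,0,0,0,0.0015,0.1,0.02,0,0,0,0,0.0015,0.12,0.02,0,0,0,0,0.0015,0.13,0.02,0,0,0,0,0.0015,0.135,0.02,0,0,0,0,0.0015,0.135,0.02,0,0,0,0,0.0015,0.135,0.02,0,0,0,0,0.0015,0.135,0.05,0,0,0,0,0.0015,0.135,0.05,0,0,0,0,0.0015,0.135,0.05])

```text
time_s: 13.7
position: [0.5859, -0.3171, 0.0158]
eef_rot: [0.995, -0.1, 0.0, 0.0]
contact_force: [-0.5, -0.7, -0.0]
width: 0.0494
finger_force: 0.0
```

Request:
send_path(segments=[0,0,0,0,0,-0.03,0.06,0,0,0,0,0,-0.09,0.06,0,0,0,0,0,-0.14,0.06,0,0,0,-0.12,-0.05,-0.15,0.06,0,0,0,-0.12,-0.05,-0.15,0.06,0,0,0,-0.12,-0.05,-0.15,0.06,0,0,0,-0.12,-0.05,-0.15,0.06])

```text
time_s: 14.58
position: [0.4788, -0.2444, 0.1663]
eef_rot: [0.995, -0.1, 0.001, 0.0]
contact_force: [-0.1, -0.8, 0.7]
width: 0.0598
finger_force: 0.0
```

Run:
```python
from tray import *
s=bot.state();im=vision.snapshot("wrist");cv2.imwrite("pics/w6.png",im)
K,T=cal("wrist");np.savez("w6.npz",K=K,T=T);print(s["position"],s["q"].round(2))
```

```text
[ 0.47879665 -0.24437533  0.16628796] [ 0.54  0.33 -0.22  1.93  0.09  0.89 -1.5 ]
```

View pics/w6.png

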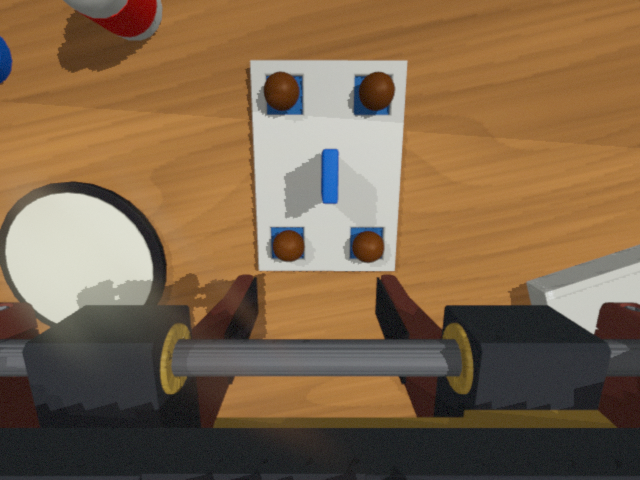

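All four pockets now hold a seed: (282,91), (377,91), (288,246), (368,246). The tray corners are (251,60), (407,60), (396,271), (259,271) and the blade is at (330,176).

Run:
```python
from tray import *
import tray
z=np.load("w6.npz");W=(z["K"],z["T"]);s=bot.state()
tray.L=L[:4]+[(66,38,21),(66,-38,21),(-66,38,21),(-66,-38,21),(0,0,74)]
f=lambda v:(proj(W,P(v,tray.L))-[(251,60),(407,60),(396,271),(259,271),(282,91),(377,91),(288,246),(368,246),(330,176)]).ravel()
v=least_squares(f,(.53,-.26,-.2),loss="soft_l1").x;print(v.round(4),f(v).round(1))
print(to_tool([v[0],v[1],.043],s).round(4),R.from_quat(s["eef_rot"]).as_matrix()[:2,0])
```

```text
[ 0.5303 -0.2656 -0.2011] [-0.7 -0.3  0.4 -0.4 -1.1 -0.9  0.5 -0.8  1.3  1.1 -2.3  1.1 -1.2 -0.1
  0.8 -0.1  0.8  0.3]
[0.0536 0.0102 0.1233] [ 0.9797654  -0.20013971]
```

Request:
send_path(segments=[0,0,0,0.0535,0.01,0,0.05,0,0,0,0.0535,0.01,0.03,0.05,0,0,0,0.0535,0.01,0.07,0.05,0,0,0,0.0535,0.01,0.1,0.05,0,0,0,0.0535,0.01,0.123,0.05,0,0,0,0.0535,0.01,0.123,0.05,0,0,0,0.0535,0.01,0.123,0.05,0,0,0,0.0535,0.01,0.123,0.005,0,0,0,0.0535,0.01,0.123,0.005,0,0,0,0.0535,0.01,0.123,0.005,0,0,0,0.0535,0.01,0.123,0.005,0,0,0,0.0535,0.01,0.123,0.005], grip_n=30)

```text
time_s: 16.12
position: [0.5287, -0.2646, 0.0429]
eef_rot: [0.995, -0.101, 0.0, 0.0]
contact_force: [-0.1, 0.6, 2.0]
width: 0.012
finger_force: 30.0
```

Request:
send_path(segments=[0,0,0,0,0,-0.003,0.005,0,0,0,0,0,-0.008,0.005,0,0,0,0,0,-0.015,0.005,0,0,0,0,0,-0.023,0.005,0,0,0,0,0,-0.031,0.005,0,0,0,0,0,-0.04,0.005,0,0,0,0,0,-0.05,0.005,0,0,0,0,0,-0.06,0.005,0,0,0,0,0,-0.07,0.005,0,0,0,0,0,-0.08,0.005,0,0,0,0,0,-0.09,0.005,0,0,0,0,0,-0.1,0.005,0,0,0,0,0,-0.107,0.005,0,0,0,0,0,-0.111,0.005,0,0,0,0,0,-0.112,0.005,0,0,0,0,0,-0.112,0.005])

```text
time_s: 18.12
position: [0.5285, -0.2644, 0.1544]
eef_rot: [0.995, -0.1, -0.0, -0.0]
contact_force: [-0.5, -0.3, -4.0]
width: 0.0116
finger_force: 30.0
```

Run:
```python
from tray import *
s=bot.state();im=vision.snapshot("wrist");cv2.imwrite("pics/w7.png",im);cv2.imwrite("pics/side7.png",vision.snapshot("side"))
print(s["position"],to_tool([.495,-.017,s["position"][2]],s).round(4))
```

```text
[ 0.52849184 -0.26443552  0.15442278] [-0.0823 -0.2358  0.    ]
```

View pics/w7.png

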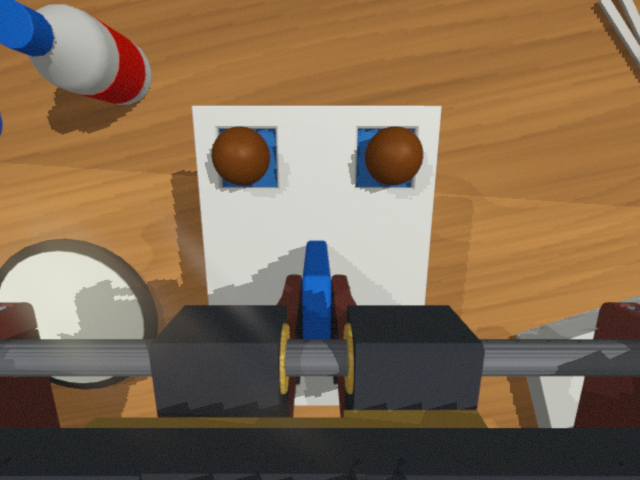

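The tray hangs level from the blade, at (316,280), with its far seeds in their pockets at (241,155) and (394,155). It is clear of the bottle at the upper left. I'll carry it slowly to the plate.

Request:
send_path(segments=[0,0,0,-0.002,-0.005,0,0.005,0,0,0,-0.004,-0.012,0,0.005,0,0,0,-0.008,-0.024,0,0.005,0,0,0,-0.013,-0.038,0,0.005,0,0,0,-0.018,-0.052,0,0.005,0,0,0,-0.024,-0.068,0,0.005,0,0,0,-0.03,-0.085,0,0.005,0,0,0,-0.035,-0.101,0,0.005,0,0,0,-0.041,-0.118,0,0.005,0,0,0,-0.047,-0.135,0,0.005,0,0,0,-0.052,-0.151,0,0.005,0,0,0,-0.058,-0.168,0,0.005,0,0,0,-0.064,-0.184,0,0.005,0,0,0,-0.069,-0.198,0,0.005,0,0,0,-0.074,-0.212,0,0.005,0,0,0,-0.078,-0.224,0,0.005,0,0,0,-0.08,-0.231,0,0.005,0,0,0,-0.082,-0.236,0,0.005,0,0,0,-0.082,-0.236,0,0.005,0,0,0,-0.082,-0.236,0,0.005])

```text
time_s: 20.72
position: [0.4955, -0.0174, 0.1546]
eef_rot: [0.995, -0.101, 0.0, 0.0]
contact_force: [0.3, -0.9, -4.1]
width: 0.0119
finger_force: 30.0
```

Request:
send_path(segments=[0,0,0,0,0,0,0.005,0,0,0,0,0,0,0.005,0,0,0,0,0,0,0.005,0,0,0,0,0,0,0.005])

```text
time_s: 21.22
position: [0.4955, -0.0169, 0.1547]
eef_rot: [0.995, -0.1, -0.0, 0.0]
contact_force: [0.2, -0.3, -3.7]
width: 0.0121
finger_force: 30.0
```

Run:
```python
from tray import *
cv2.imwrite("pics/side8.png",cv2.resize(vision.snapshot("side")[120:360,130:450],None,fx=2,fy=2))
```

```text
(no output)
```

View pics/side8.png

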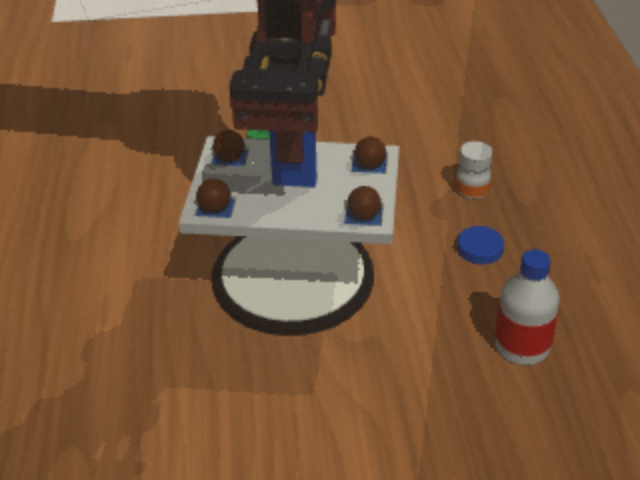

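The side view shows the tray level over the plate, with all four seeds in their pockets at (229,146), (370,153), (213,196) and (364,203). The bottle, pot and cap haven't moved.

```bash
python3 -c "
from cell import bot, vision, workorder
print(workorder.job_done())"
```

```text
the job is handed in; nothing more can be done
None
```

I handed the job in at about 21 s, with both stand seeds in the tray's empty pockets and the tray held level over the middle of the light plate, its underside about 10 cm above it; the hand-in returned no verdict.

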